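# Seat the steel sleeve in the V-rest and hold it down for punching

## Robot

A 6-joint arm with a two-finger parallel gripper is mounted at the origin on the work surface. World frame = base frame: x ahead of the robot, y to its left, z up, the work surface at z = 0. Lengths are in m, angles in rad, forces in N, time in s.
With the tool pointing down it reaches from about 0.225 to 0.875 m from the base axis. Payload 3.4 kg.
Tool frame: the origin (TCP) lies at the very end of the fingers, on their centre line; the grasp point (between the pads) lies 19 mm behind it (manip.grasp_offset is the distance from the TCP to the grasp point, in m); x points along the fingers, y is the direction in which the jaws open and shut, and the axes are right-handed (so a half turn about x gives the same grasp; the last joint's range is limited). The gripper opens to 85 mm and grips with 20 to 120 N. Pads are 22 mm wide; open, the fingers measure 114 mm over their backs; the gripper's body (76 mm by 85 mm) begins 54 mm behind the grasp point. The pads swing forward as they close: fully open they stand 13 mm farther back than shut.
Start: joints at [-1.456, 0.276, 1.505, -0, 1.361, -0.121], TCP at [0.134, -0.559, 0.231] pointing down, gripper open.
Joint ranges: [-2.89, 2.89], [-0.75, 2.08], [0.22, 2.7], [-1.18, 4.32], [0.11, 2.71], [-2.7, 2.7]. Speed limits (rad/s): [2.57, 2.57, 3.14, 3.14, 3.14, 3.14].

## Interface

Orientations are given as a unit quaternion [w, x, y, z].
In Python, from rig import manip gives the robot as it stands.
- The arm moves only by the tool step_arm, never from a script. Its argument "increments" is a list of rows, each an object with "grip": the opening, from 0 (shut) to 1 (fully open); "delta_pos": the shift along the world's x, y, z in m, a list of three; "twist": the turn about the world's z in degrees. A call has 1 to 10 rows; each row shifts and turns the commanded pose from where the row before left it; what a row does not reach is not made up. A row lasts 1/12 s, in which the tool goes at most 41.7 mm and 7.16 degrees, less where a joint would pass 70% of its speed; a pose out of reach is approached as far as the arm can. A call with a gripper value outside its range is refused whole. The fingers move at their own pace and stop on an object; "force" is the grip in N (left out, the last holds). Time passes only in rows, so rows that do not move let the fingers close. It gives the time, the measured TCP pose, the force and the opening at its end, in the units of the state.
- manip.get_state(): the state, without advancing time (a new reading comes with each control period).
- manip.get_image(name): name is "side" or "top"; returns a dict with "img" (480x640x3 uint8, red, green, blue), "fx", "fy", "cx", "cy" (pixels), "D" ([k1, k2, p1, p2, k3] as OpenCV has them; the pictures are not rectified), "rvec" (rotation vector, rad) and "tvec" (3), from world to camera coordinates, as OpenCV has them. Camera axes: x right, y down, z forward; pixel columns grow to the right and rows downward; lengths in m; the calibration is good to about 2 mm. A picture is of the moment at which its call begins. There is no depth.
- manip.sign_off(): hands the job in, once; it reports no verdict.
The state is a dict: "clock": time; "qpos": joint angles; "qd": joint speeds; "effort": joint torques, N m; "position": TCP position; "ee_rot": TCP orientation; "contact_force": force on the tool from outside, world axes, zero at the start; "moment": the same for the moment, N m; "width": finger opening in m.
Only numpy, scipy, OpenCV 4.12 (cv2) and the standard library are available. Lean on these libraries where they do the work, as an engineer would, in place of code of your own. Each camera call takes 0.05 s, during which the arm holds its last target. There are 200 camera calls.

## Task

The smith wants to centre-punch the thicker of the two round steel pieces. First turn the T-shaped clamp knob on the steel V-rest about a quarter turn anticlockwise (seen from above), so that its strap swings right off the groove; then lift the thicker piece from its timber rest, lay it without dropping it lengthwise in the V groove, centred on the two V plates and bearing on both flanks, and press it straight down with 10 to 20 N. Finish while still holding it pressed there with the gripper, and leave everything else on the bench where it is.

Things in the scene. Friction and masses are not known exactly. Their poses are not given: they have to be found in the camera images.
- vee: Steel V-rest fixed to the bench. Origin: underside, midway between its two V plates; x runs along the groove towards the clamp knob, z up. Base plate 12 mm thick, x -70 to +135, y +-45 mm. V plates 30 mm thick (along x), 70 mm wide, centred at x = -49 and +49 mm; the 68 mm gap between them is free for fingers down to z 12 mm. Clamp pivot at x +108 mm, y 0.
- vee_seat (a point): Where the centre of the thick sleeve lies when seated and centred: 52.6 mm above the V-rest's underside, midway between the plates. Axes as the V-rest's: x along the groove.
- flank_left: The sloping V faces (and cheeks) on the V-rest's +y side, of both plates; rigid. Origin and axes as the V-rest's. 90 degree V: apex at z 30 mm, mouth 40 mm wide at the plates' tops, z 50 mm.
- flank_right: The same on the V-rest's -y side.
- clamp (a joint): Swing clamp's angle, rad. 0: strap lies along the groove, pointing to the V-rest's -x, over the plate nearer the knob, blocking it. Grows anticlockwise seen from above. Beyond 1.1 the strap is clear; at 1.57 it points to the V-rest's -y; stop at 1.8. Starts at -0.2 to 0.25. Stays where left; friction about 0.1 N m. Strap 85 mm long from the pivot, 18 mm wide, 54 to 62 mm above the bench.
- clamp_grip (a point): On the clamp's pivot axis, 85 mm above the bench, where to grip the T-shaped knob from above: an upright flat steel bar 46 mm long, 12 mm thick, 68 to 98 mm above the bench. Its length lies along the strap and turns with it. x axis along the knob's length, pointing away from the strap; z up.
- sleeve_center (a point): Centre of the thicker round piece: steel sleeve with dark bore ends, 32 mm diameter, 130 mm long, 0.34 to 0.52 kg, x along its length. Starts on a timber rest, centre 28 mm above the bench; the rest's sleepers (22 mm wide, 64 mm across, 18 mm high) are 45 mm either side of its centre, leaving a 68 mm gap for fingers with only a 5 mm thick, 16 mm wide batten under the piece.
- sleeve: The same sleeve, origin on its underside as it first lies (16 mm from its axis).
- rod_center (a point): Centre of the thinner round piece, a solid steel rod 22 mm in diameter, 130 mm long, on a like timber rest (centre 23 mm above the bench); to be left alone. The two rests may stand either way round.
- hammer: Bystander to leave alone: smith's hammer, wooden handle, lying beyond the rests.
- tin: Bystander to leave alone: tin 74 mm across, 90 mm tall.
- brush: Bystander to leave alone: hand brush lying to the left of the rests.
- die: Bystander to leave alone: small square steel block 30 x 30 x 32 mm, standing between the V-rest and the timber rests.
- chisel: Bystander to leave alone: wooden-handled hand tool lying near the robot.
- tongs: Bystander to leave alone: blacksmith's tongs, 380 mm long, 18 mm high, lying to the right of the V-rest.
- horseshoe: Bystander to leave alone: horseshoe 120 mm across, 12 mm thick.
Mind the look-alikes: they are no part of the job. What is shaped like the sleeve but green, orange or yellow is not meant.

How it is judged:
By the outcome, as a careful person would: the job done as asked, in the order asked, and still so for the second after the job is handed in, while the arm keeps its last pose, push and grip.
It also fails if it takes over 64 s, if anything falls off the work surface, if the arm or the gripper's body presses on something with over 40 N, if the wrist force passes 120 N, or if a joint passes its speed limit or range.

## Working session

There is one attempt and no reset: what is moved stays moved. The work goes in short steps, Python scripts to look and compute and a tool call to move; the robot and the scene stay as the last step left them, time stands still between calls to the robot, and variables do not carry over. Pictures are saved under pics/ and viewed, about 8 in all and at most 12, crops included, and the job is handed in when it is done.

Besides the shell and the picture viewer there is one more tool, called after "Emit:" in YAML: its name, and indented under it one key for each argument. step_arm: Moves the arm, as the interface text tells. Its arguments: {"type":"object","properties":{"increments":{"type":"array"},"force":{"type":"number"}},"required":["increments"]}

```bash
mkdir -p pics
cat > h.py <<'E'
import numpy as np,cv2
from rig import manip
def get(n):
    d=manip.get_image(n); d['K']=np.array([[d['fx'],0,d['cx']],[0,d['fy'],d['cy']],[0,0,1.]])
    d['R']=cv2.Rodrigues(np.array(d['rvec'],float))[0]; d['t']=np.array(d['tvec'],float).ravel(); d['D']=np.array(d['D'],float); return d
def ray(d,uv):
    p=cv2.undistortPoints(np.array(uv,float).reshape(-1,1,2),d['K'],d['D']).reshape(-1,2)
    v=np.c_[p,np.ones(len(p))]@d['R']; return -d['R'].T@d['t'],v
def plane(d,uv,z):
    c,v=ray(d,uv); return c+v*((z-c[2])/v[:,2])[:,None]
def proj(d,X):
    return cv2.projectPoints(np.array(X,float).reshape(-1,1,3),np.array(d['rvec'],float),d['t'],d['K'],d['D'])[0].reshape(-1,2)
def save(n,img): cv2.imwrite('pics/'+n+'.png',cv2.cvtColor(img,cv2.COLOR_RGB2BGR))
E
python3 - <<'E'
from h import *
for n in('top','side'):
    d=get(n); save(n+'0',d['img']); np.save(n+'0.npy',d,allow_pickle=True)
    print(n,(-d['R'].T@d['t']).round(3),d['fx'],d['R'].round(2).tolist())
print(manip.get_state())
E
```

```text
top [0.333 0.088 1.325] 562.2221041668816 [[0.01, -1.0, -0.01], [-0.99, -0.01, -0.16], [0.16, 0.01, -0.99]]
side [0.248 1.111 1.221] 523.2388750461456 [[-0.97, -0.26, -0.01], [-0.18, 0.71, -0.68], [0.19, -0.66, -0.73]]
{'clock': 0.1, 'qpos': array([-1.45596402e+00,  2.76540475e-01,  1.50600433e+00, -1.73472524e-06,
        1.36070766e+00, -1.21002101e-01]), 'qd': array([-0.00123261, -0.00130986, -0.00377301,  0.0001792 , -0.00111585,
        0.00060347]), 'effort': array([ 1.15480601e-03, -4.17701232e+01, -2.46405083e+01, -2.63591046e-04,
        5.76964550e-03, -2.75922943e-06]), 'position': array([ 0.13428987, -0.55861402,  0.23052212]), 'ee_rot': array([ 0.08260023,  0.70219746,  0.08377389, -0.70219504]), 'contact_force': array([-0.90775766, -0.06296897,  0.66092392]), 'moment': array([-0.00339807,  0.00967545,  0.0153891 ]), 'width': 0.08529283331639297}
```

View pics/top0.png

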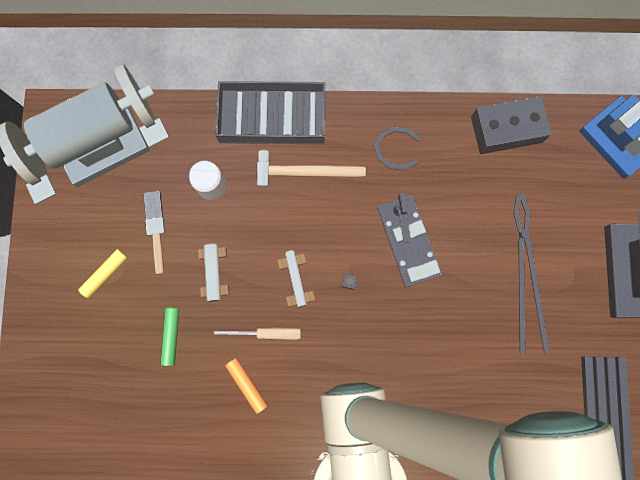

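View pics/side0.png

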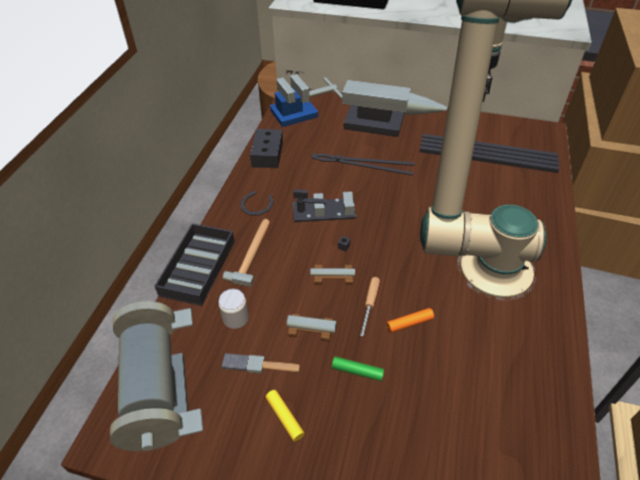

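Candidates in the top view for the sleeve are the grey piece at (212,272), which looks thicker, the grey piece at (296,278), which looks thinner, and the green (170,336), orange (246,386) and yellow (102,273) look-alikes. I choose (212,272). The V-rest is at (409,240) with its knob near (401,205). Next I check the choice in one close crop.

Run:
```python
from h import *
d=np.load('top0.npy',allow_pickle=True).item(); s=np.load('side0.npy',allow_pickle=True).item()
a=cv2.resize(d['img'][185:310,185:325],None,fx=2.85,fy=2.85,interpolation=2); b=cv2.resize(d['img'][185:295,365:450],None,fx=4.7,fy=4.7,interpolation=2)
H=520;o=np.zeros((600,800,3),np.uint8);o[:a.shape[0],:a.shape[1]]=a;o[:b.shape[0],400:400+b.shape[1]]=b[:, :400]
c=cv2.resize(s['img'][185:225,285:360],None,fx=5,fy=5,interpolation=2);o[400:600,:375]=c
save('crop0',o)
hsv=cv2.cvtColor(d['img'],cv2.COLOR_RGB2HSV)
m=((hsv[...,1]<60)&(hsv[...,2]>110)).astype(np.uint8)
for x0,y0,x1,y1,z,n in((195,235,235,310,.028,'A'),(275,240,320,315,.023,'B')):
    mm=np.zeros_like(m);mm[y0:y1,x0:x1]=m[y0:y1,x0:x1]
    k=max(cv2.findContours(mm,0,2)[0],key=cv2.contourArea); r=cv2.minAreaRect(k)
    P=plane(d,cv2.boxPoints(r),z+ (.011 if n=='A' else .008)); e=[np.linalg.norm(P[i]-P[i-1]) for i in range(4)]
    print(n,r,P.mean(0).round(4),np.round(e,4),P.round(4).tolist())
```

```text
A ((211.6741485595703, 271.4603576660156), (56.901641845703125, 14.32817268371582), 86.633544921875) [0.4839 0.3457 0.039 ] [0.1324 0.0334 0.1324 0.0328] [[0.5486, 0.369, 0.039], [0.551, 0.3357, 0.039], [0.4192, 0.3227, 0.039], [0.4169, 0.3555, 0.039]]
B ((295.0868835449219, 277.7442626953125), (56.801753997802734, 9.791431427001953), 76.75948333740234) [0.4725 0.1534 0.031 ] [0.1322 0.0228 0.1322 0.0225] [[0.5338, 0.1807, 0.031], [0.5393, 0.1586, 0.031], [0.4111, 0.1262, 0.031], [0.4057, 0.148, 0.031]]
```

View pics/crop0.png

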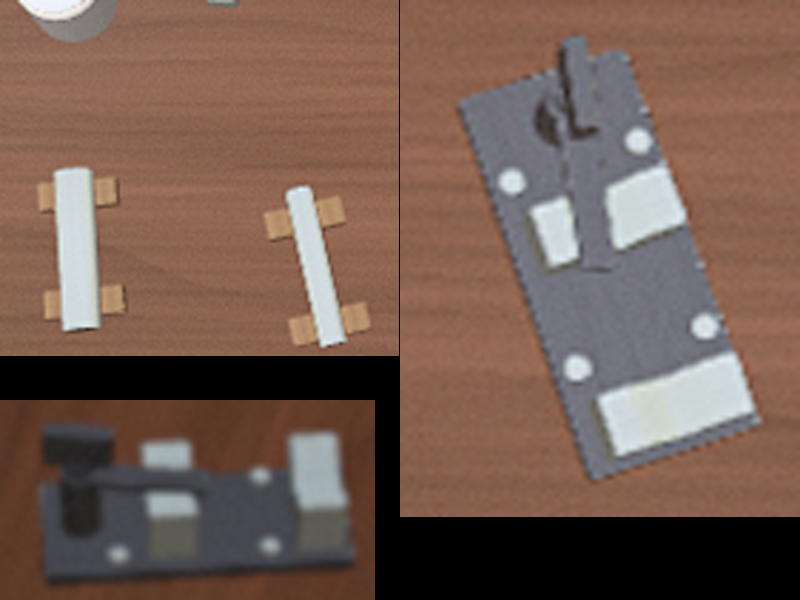

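The crop confirms it: the left grey piece (212,272) is about 33 mm wide and is the sleeve. The right piece (295,278) is about 22 mm and is the rod. The knob's bar stands over the far end of the V-rest (crop 575,85), and the strap lies over the far plate. Now I measure the V-rest, the clamp and the sleeve.

Run:
```python
from h import *
d=np.load('top0.npy',allow_pickle=True).item(); s=np.load('side0.npy',allow_pickle=True).item()
f=lambda p:np.array([[365+(x-400)/4.7,185+y/4.7] for x,y in p])-.4
g=lambda p:np.array([[285+x/5,185+(y-400)/5] for x,y in p])-.4
# sleeve
for im,box,z in((d,(195,235,235,310),.028),(s,(280,305,345,345),.028)):
    hsv=cv2.cvtColor(im['img'],cv2.COLOR_RGB2HSV); m=((hsv[...,1]<75)&(hsv[...,2]>75)).astype(np.uint8)
    x0,y0,x1,y1=box; mm=np.zeros_like(m);mm[y0:y1,x0:x1]=m[y0:y1,x0:x1]
    k=max(cv2.findContours(mm,0,2)[0],key=cv2.contourArea);r=cv2.minAreaRect(k);P=plane(im,cv2.boxPoints(r),z);c=P.mean(0)
    e=[P[i]-P[i-1] for i in range(4)];L=max(e,key=np.linalg.norm);print('sleeve',c.round(4),np.degrees(np.arctan2(L[1],L[0]))%180,[round(np.linalg.norm(q),4) for q in e])
# base plate corners z=.012, order (+x,+y),(+x,-y),(-x,-y),(-x,+y)
M=np.array([[135,45],[135,-45],[-70,-45],[-70,45]])/1e3
def fit(M,P):
    a=M-M.mean(0);b=P-P.mean(0);th=np.arctan2((a[:,0]*b[:,1]-a[:,1]*b[:,0]).sum(),(a*b).sum());R=np.array([[np.cos(th),-np.sin(th)],[np.sin(th),np.cos(th)]])
    t=P.mean(0)-R@M.mean(0);return th,R,t,(M@R.T+t-P)
P=plane(d,f([(462,102),(625,53),(758,422),(597,478)]),.012)[:,:2]
th,R,t,e=fit(M,P);print('vee top',np.degrees(th),t.round(4),(e*1e3).round(1).tolist())
b=g([(40,487),(352,555),(45,578)])
print('side corners', plane(s,b,.012)[:,:2].round(4).tolist(),'pred',(M@R.T+t).round(4).tolist())
# plates tops (z .05) bottom plate: all four corners; x -64..-34, y+-35
B=np.array([[-34,35],[-34,-35],[-64,-35],[-64,35]])/1e3
P=plane(d,f([(598,395),(738,353),(755,410),(615,457)]),.05)[:,:2];print('plate',(fit(B,P)[0]*57.3),fit(B,P)[2].round(4),(fit(B,P)[3]*1e3).round(1).tolist())
# strap mid line z=.062
a=plane(d,f([(580,165),(595,268)]),.062)[:,:2]; v=a[0]-a[1];print('strap dir(to knob)',np.degrees(np.arctan2(v[1],v[0])),'local',((a-t)@R*1e3).round(1).tolist())
# knob top z .098 ends
a=plane(d,f([(574,43),(583,135)]),.098)[:,:2]; print('knob local',((a-t)@R*1e3).round(1).tolist()); v=a[0]-a[1];print(np.degrees(np.arctan2(v[1],v[0])))
print('pivot',(R@[.108,0]+t).round(4))
```

```text
sleeve [0.4848 0.3479 0.028 ] 5.747018096951837 [np.float64(0.1348), np.float64(0.034), np.float64(0.1347), np.float64(0.0334)]
sleeve [0.4862 0.3447 0.028 ] 5.3236202930679895 [np.float64(0.1348), np.float64(0.0403), np.float64(0.1374), np.float64(0.0397)]
vee top 18.88079239468981 [ 0.5355 -0.1253] [[0.7, 1.5], [3.3, -0.3], [-1.9, -2.8], [-2.1, 1.6]]
side corners [[0.6781, -0.1204], [0.4597, -0.1076], [0.6498, -0.0376]] pred [[0.6487, -0.039], [0.6778, -0.1242], [0.4839, -0.1905], [0.4547, -0.1053]]
plate 17.737051142179137 [ 0.5365 -0.1254] [[-0.2, -0.2], [-0.2, 1.6], [-0.9, 0.1], [1.4, -1.5]]
strap dir(to knob) 7.489622456574917 local [[76.3, 8.0], [25.9, 18.1]]
knob local [[127.6, -1.8], [83.9, 9.1]]
4.792919716727298
pivot [ 0.6377 -0.0903]
```

```bash
cat > vee.py <<'E'
from h import *
from scipy.optimize import least_squares
def vee(views,p0):
    E=[((135,45),(-70,45),0.,1,45),((-70,45),(-70,-45),0.,0,-70),((135,-45),(-70,-45),.012,1,-45),((135,45),(135,-45),.012,0,135)]
    obs=[]
    th,tx,ty=p0;R=np.array([[np.cos(th),-np.sin(th)],[np.sin(th),np.cos(th)]])
    for im in views:
        hsv=cv2.cvtColor(im['img'],cv2.COLOR_RGB2HSV);m=(hsv[...,1]<90).astype(np.uint8)
        c=np.vstack([k.reshape(-1,2) for k in cv2.findContours(m,0,1)[0]]).astype(float)
        o=[]
        for a,b,z,ax,val in E:
            q=np.array([a,b])/1e3@R.T+[tx,ty];u=proj(im,np.c_[q,[z,z]]);dr=(u[1]-u[0]);L=np.linalg.norm(dr);dr/=L
            w=c-u[0];al=w@dr;n=w@[-dr[1],dr[0]];k=(abs(n)<3.0)&(al>.08*L)&(al<.92*L)
            # outward half-pixel ignored
            if k.sum()>5:
                P=plane(im,c[k],z)[:,:2];o.append((P,ax,val/1e3))
        obs.append(o)
    def res(p,o):
        R=np.array([[np.cos(p[0]),-np.sin(p[0])],[np.sin(p[0]),np.cos(p[0])]])
        return np.hstack([((P-p[1:])@R)[:,ax]-v for P,ax,v in o])
    for o in obs+[sum(obs,[])]:
        r=least_squares(res,p0,args=(o,),loss='soft_l1',f_scale=.001)
        print(np.degrees(r.x[0]).round(2),r.x[1:].round(4),'n',[len(q[0]) for q in o],'res mm',[(np.median(res(r.x,[q]))*1e3).round(1) for q in o])
    return r.x
if __name__=='__main__':
    v=[np.load(n+'0.npy',allow_pickle=True).item() for n in('top','side')]
    x=vee(v,[.322,.5357,-.1253]);x=vee(v,x)
    print('pivot',x[1]+.108*np.cos(x[0]),x[2]+.108*np.sin(x[0]))
E
python3 vee.py
```

```text
18.85 [ 0.5371 -0.1245] n [67, 30, 68, 28] res mm [np.float64(-1.1), np.float64(0.6), np.float64(1.0), np.float64(-1.0)]
17.49 [ 0.539  -0.1313] n [53, 17, 27, 16] res mm [np.float64(-0.5), np.float64(-0.5), np.float64(3.6), np.float64(0.2)]
18.64 [ 0.5374 -0.1255] n [67, 30, 68, 28, 53, 17, 27, 16] res mm [np.float64(0.0), np.float64(0.7), np.float64(2.1), np.float64(-0.9), np.float64(-7.0), np.float64(-0.6), np.float64(-1.8), np.float64(0.2)]
18.89 [ 0.5372 -0.1246] n [68, 31, 68, 29] res mm [np.float64(-1.1), np.float64(0.6), np.float64(1.0), np.float64(-0.9)]
17.46 [ 0.539  -0.1313] n [52, 18, 28, 16] res mm [np.float64(-0.5), np.float64(-0.4), np.float64(3.2), np.float64(0.2)]
18.68 [ 0.5374 -0.1255] n [68, 31, 68, 29, 52, 18, 28, 16] res mm [np.float64(0.0), np.float64(0.6), np.float64(2.1), np.float64(-0.8), np.float64(-7.1), np.float64(-0.6), np.float64(-2.3), np.float64(0.2)]
pivot 0.6397187712680753 -0.09092242004951726
```

Emit:
step_arm:
  increments:
    - {"grip":1,"delta_pos":[0.025,0.0235,0],"twist":-0.65}
    - {"grip":1,"delta_pos":[0.025,0.0235,0],"twist":-0.65}
    - {"grip":1,"delta_pos":[0.025,0.0235,0],"twist":-0.65}
    - {"grip":1,"delta_pos":[0.025,0.0235,0],"twist":-0.65}
    - {"grip":1,"delta_pos":[0.025,0.0235,0],"twist":-0.65}
    - {"grip":1,"delta_pos":[0.025,0.0235,0],"twist":-0.65}
    - {"grip":1,"delta_pos":[0.025,0.0235,0],"twist":-0.65}
    - {"grip":1,"delta_pos":[0.025,0.0235,0],"twist":-0.65}
    - {"grip":1,"delta_pos":[0.025,0.0235,0],"twist":-0.65}
    - {"grip":1,"delta_pos":[0.025,0.0235,0],"twist":-0.65}

```text
clock: 0.93
position: [0.3851, -0.3226, 0.231]
ee_rot: [-0.043, -0.706, -0.043, 0.706]
contact_force: [0.2, 0.2, 0.2]
width: 0.0855
```

Emit:
step_arm:
  increments:
    - {"grip":1,"delta_pos":[0.025,0.0235,0],"twist":0}
    - {"grip":1,"delta_pos":[0.025,0.0235,0],"twist":0}
    - {"grip":1,"delta_pos":[0.025,0.0235,0],"twist":0}
    - {"grip":1,"delta_pos":[0.025,0.0235,0],"twist":0}
    - {"grip":1,"delta_pos":[0.025,0.0235,0],"twist":0}
    - {"grip":1,"delta_pos":[0.025,0.0235,0],"twist":0}
    - {"grip":1,"delta_pos":[0.025,0.0235,0],"twist":0}
    - {"grip":1,"delta_pos":[0.025,0.0235,0],"twist":0}
    - {"grip":1,"delta_pos":[0.025,0.0235,0],"twist":0}
    - {"grip":1,"delta_pos":[0,0,0],"twist":0}

```text
clock: 1.77
position: [0.6134, -0.108, 0.2303]
ee_rot: [0.044, 0.707, 0.046, -0.705]
contact_force: [0.4, 0.2, -0.1]
width: 0.0856
```

Emit:
step_arm:
  increments:
    - {"grip":1,"delta_pos":[0.0123,0.0093,-0.02],"twist":0}
    - {"grip":1,"delta_pos":[0.0123,0.0092,-0.02],"twist":0}
    - {"grip":1,"delta_pos":[0,0,-0.03],"twist":0}
    - {"grip":1,"delta_pos":[0,0,-0.03],"twist":0}
    - {"grip":1,"delta_pos":[0,0,-0.03],"twist":0}
    - {"grip":1,"delta_pos":[0,0,-0.02],"twist":0}
    - {"grip":1,"delta_pos":[0,0,-0.01],"twist":0}
    - {"grip":1,"delta_pos":[0,0,0],"twist":0}

```text
clock: 2.43
position: [0.6317, -0.0939, 0.0684]
ee_rot: [-0.043, -0.704, -0.044, 0.708]
contact_force: [0.4, 0.4, 0.4]
width: 0.0853
```

Run:
```python
from h import *
o=np.zeros((600,800,3),np.uint8)
s=get('side');d=get('top')
o[:480,:400]=cv2.resize(s['img'][130:250,270:370],(400,480),interpolation=2)
o[:480,400:]=cv2.resize(d['img'][150:290,350:465],(400,480),interpolation=2)
save('knob',o);st=manip.get_state();print(st['position'],st['qpos'],st['contact_force'])
```

```text
[ 0.63434748 -0.09444831  0.07185848] [-2.56144152e-01  4.91592971e-01  1.58120653e+00 -1.67168036e-04
  1.06807777e+00  1.19251407e+00] [ 0.06661876 -0.5403967   1.18376554]
```

View pics/knob.png

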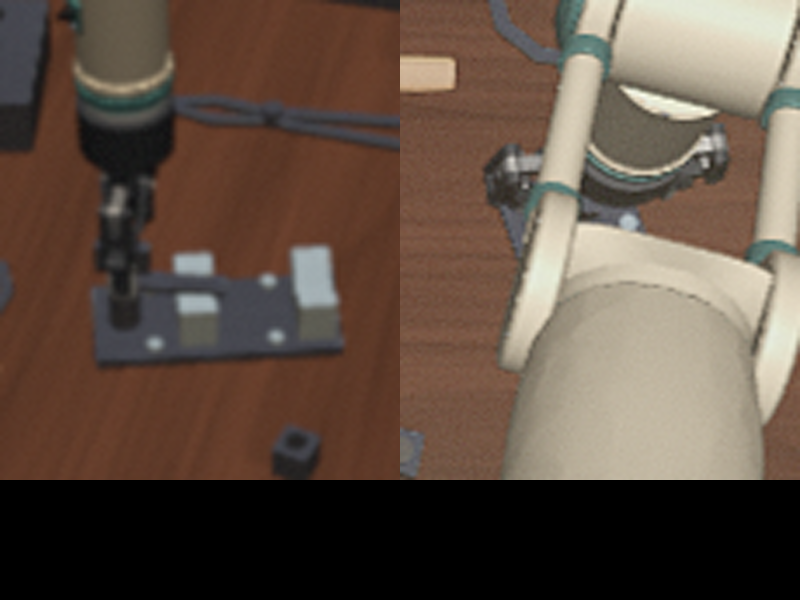

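The side view (left half) shows the near finger hanging just in front of the knob post at crop (122,310), with the strap free. The arm stands about 4 to 5 mm short, so I correct that and close gently.

Emit:
step_arm:
  increments:
    - {"grip":1,"delta_pos":[0.004,0.005,0],"twist":0}
    - {"grip":0.5,"delta_pos":[0,0,0],"twist":0}
    - {"grip":0.3,"delta_pos":[0,0,0],"twist":0}
    - {"grip":0.2,"delta_pos":[0,0,0],"twist":0}
    - {"grip":0.1,"delta_pos":[0,0,0],"twist":0}
    - {"grip":0,"delta_pos":[0,0,0],"twist":0}
    - {"grip":0,"delta_pos":[0,0,0],"twist":0}
    - {"grip":0,"delta_pos":[0,0,0],"twist":0}
  force: 25

```text
clock: 3.2
position: [0.6379, -0.0898, 0.0715]
ee_rot: [-0.044, -0.706, -0.043, 0.706]
contact_force: [-0.3, -2.3, 1.9]
width: 0.0114
```

Emit:
step_arm:
  increments:
    - {"grip":0,"delta_pos":[0,0,0],"twist":3}
    - {"grip":0,"delta_pos":[0,0,0],"twist":5}
    - {"grip":0,"delta_pos":[0,0,0],"twist":5}
    - {"grip":0,"delta_pos":[0,0,0],"twist":5}
    - {"grip":0,"delta_pos":[0,0,0],"twist":5}
    - {"grip":0,"delta_pos":[0,0,0],"twist":5}
    - {"grip":0,"delta_pos":[0,0,0],"twist":5}
    - {"grip":0,"delta_pos":[0,0,0],"twist":5}
    - {"grip":0,"delta_pos":[0,0,0],"twist":5}
    - {"grip":0,"delta_pos":[0,0,0],"twist":5}
  force: 40

```text
clock: 4.03
position: [0.6385, -0.0908, 0.0717]
ee_rot: [0.329, 0.627, 0.327, -0.626]
contact_force: [0.0, -4.1, 0.5]
width: 0.0115
```

Emit:
step_arm:
  increments:
    - {"grip":0,"delta_pos":[0,0,0],"twist":5}
    - {"grip":0,"delta_pos":[0,0,0],"twist":5}
    - {"grip":0,"delta_pos":[0,0,0],"twist":5}
    - {"grip":0,"delta_pos":[0,0,0],"twist":5}
    - {"grip":0,"delta_pos":[0,0,0],"twist":5}
    - {"grip":0,"delta_pos":[0,0,0],"twist":5}
    - {"grip":0,"delta_pos":[0,0,0],"twist":5}
    - {"grip":0,"delta_pos":[0,0,0],"twist":5}
    - {"grip":0,"delta_pos":[0,0,0],"twist":4}
    - {"grip":0,"delta_pos":[0,0,0],"twist":0}

```text
clock: 4.87
position: [0.6396, -0.0911, 0.0717]
ee_rot: [0.54, 0.459, 0.537, -0.459]
contact_force: [3.5, -4.3, -1.4]
width: 0.0113
```

Emit:
step_arm:
  increments:
    - {"grip":0.3,"delta_pos":[0,0,0],"twist":0}
    - {"grip":0.4,"delta_pos":[0,0,0],"twist":0}
    - {"grip":0.5,"delta_pos":[0,0,0.005],"twist":0}
    - {"grip":0.5,"delta_pos":[0,0,0.03],"twist":0}
    - {"grip":0.5,"delta_pos":[0,0,0.04],"twist":0}
    - {"grip":0.6,"delta_pos":[0,0,0.04],"twist":0}
    - {"grip":1,"delta_pos":[-0.011,0.031,0],"twist":-6.5}
    - {"grip":1,"delta_pos":[-0.011,0.031,0],"twist":-6.5}
    - {"grip":1,"delta_pos":[-0.011,0.031,0],"twist":-6.5}
    - {"grip":1,"delta_pos":[-0.011,0.031,0],"twist":-6.5}

```text
clock: 5.7
position: [0.5931, 0.0362, 0.1871]
ee_rot: [0.419, 0.57, 0.419, -0.569]
contact_force: [-0.1, 1.8, 0.0]
width: 0.0858
```

Emit:
step_arm:
  increments:
    - {"grip":1,"delta_pos":[-0.011,0.031,0],"twist":-6.5}
    - {"grip":1,"delta_pos":[-0.011,0.031,0],"twist":-6.5}
    - {"grip":1,"delta_pos":[-0.011,0.031,0],"twist":-6.5}
    - {"grip":1,"delta_pos":[-0.011,0.031,0],"twist":-6.5}
    - {"grip":1,"delta_pos":[-0.011,0.031,0],"twist":-6.5}
    - {"grip":1,"delta_pos":[-0.011,0.031,0],"twist":-6.5}
    - {"grip":1,"delta_pos":[-0.011,0.031,0],"twist":-6.5}
    - {"grip":1,"delta_pos":[-0.011,0.031,0],"twist":-6.5}
    - {"grip":1,"delta_pos":[-0.011,0.031,0],"twist":-6.5}
    - {"grip":1,"delta_pos":[-0.011,0.031,0],"twist":-6.5}

```text
clock: 6.53
position: [0.4827, 0.3465, 0.1868]
ee_rot: [-0.047, -0.705, -0.048, 0.706]
contact_force: [1.0, 0.1, 1.0]
width: 0.0856
```

Run:
```python
from h import *
from scipy.spatial.transform import Rotation as Ro
import vee
d=get('top');s=get('side');np.save('top1.npy',d,allow_pickle=True);np.save('side1.npy',s,allow_pickle=True)
o=np.zeros((600,800,3),np.uint8)
o[:480,:400]=cv2.resize(s['img'][170:250,280:370],(400,480)[:1]+(356,),interpolation=2) if 0 else cv2.resize(s['img'][150:246,280:360],(400,480),interpolation=2)
o[:480,400:]=cv2.resize(d['img'][185:305,365:465],(400,480),interpolation=2)
save('clamp',o);st=manip.get_state();print(st['position'],st['qpos'].round(2),st['contact_force'])
y=Ro.from_quat(st['ee_rot'],scalar_first=True).as_matrix()[:,1];print(np.degrees(np.arctan2(y[1],y[0])))
vee.vee([d],[.322,.537,-.125])
```

```text
[0.48156237 0.34942142 0.18668451] [0.51 0.33 1.53 0.   1.27 1.94] [ 0.07528928 -0.40470676 -1.06196301]
-81.81524659726362
18.55 [ 0.5369 -0.1246] n [68, 30, 66, 30] res mm [np.float64(-0.9), np.float64(0.9), np.float64(1.1), np.float64(-1.0)]
18.55 [ 0.5369 -0.1246] n [68, 30, 66, 30] res mm [np.float64(-0.9), np.float64(0.9), np.float64(1.1), np.float64(-1.0)]
```

View pics/clamp.png

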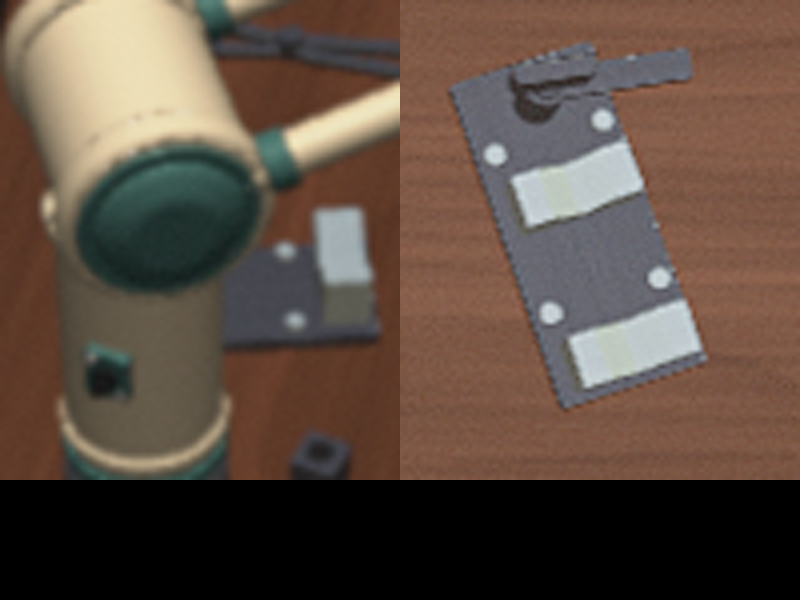

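The top crop shows the strap swung off, pointing to the V-rest's -y (crop 400+230,70), and both V plates free. Next is down to the sleeve.

Emit:
step_arm:
  increments:
    - {"grip":1,"delta_pos":[0.004,-0.003,-0.02],"twist":-2.7}
    - {"grip":1,"delta_pos":[0,0,-0.04],"twist":0}
    - {"grip":1,"delta_pos":[0,0,-0.04],"twist":0}
    - {"grip":1,"delta_pos":[0,0,-0.035],"twist":0}
    - {"grip":1,"delta_pos":[0,0,-0.025],"twist":0}
    - {"grip":1,"delta_pos":[0,0,-0.014],"twist":0}
    - {"grip":1,"delta_pos":[0,0,-0.004],"twist":0}
    - {"grip":1,"delta_pos":[0,0,0],"twist":0}
    - {"grip":1,"delta_pos":[0,0,0],"twist":0}

```text
clock: 7.38
position: [0.4887, 0.342, 0.0093]
ee_rot: [0.033, 0.707, 0.033, -0.706]
contact_force: [0.5, -0.2, 0.6]
width: 0.0851
```

Emit:
step_arm:
  increments:
    - {"grip":1,"delta_pos":[-0.003,0.004,0],"twist":0}
    - {"grip":1,"delta_pos":[0,0,0],"twist":0}
    - {"grip":0.6,"delta_pos":[0,0,0],"twist":0}
    - {"grip":0.5,"delta_pos":[0,0,0],"twist":0}
    - {"grip":0.4,"delta_pos":[0,0,0],"twist":0}
    - {"grip":0.35,"delta_pos":[0,0,0],"twist":0}
    - {"grip":0.3,"delta_pos":[0,0,0],"twist":0}
    - {"grip":0.2,"delta_pos":[0,0,0],"twist":0}
    - {"grip":0.1,"delta_pos":[0,0,0],"twist":0}
    - {"grip":0,"delta_pos":[0,0,0],"twist":0}
  force: 25

```text
clock: 8.22
position: [0.4851, 0.3466, 0.0088]
ee_rot: [0.032, 0.707, 0.033, -0.706]
contact_force: [-2.1, 2.8, 4.6]
width: 0.031
```

Emit:
step_arm:
  increments:
    - {"grip":0,"delta_pos":[0,0,0],"twist":0}
    - {"grip":0,"delta_pos":[0,0,0],"twist":0}
    - {"grip":0,"delta_pos":[0,0,0],"twist":0}
    - {"grip":0,"delta_pos":[0,0,0],"twist":0}
  force: 80

```text
clock: 8.55
position: [0.4852, 0.3467, 0.0091]
ee_rot: [0.032, 0.707, 0.033, -0.706]
contact_force: [-2.4, 3.3, 6.8]
width: 0.0302
```

Emit:
step_arm:
  increments:
    - {"grip":0,"delta_pos":[0,0,0.003],"twist":0}
    - {"grip":0,"delta_pos":[0,0,0.007],"twist":0}
    - {"grip":0,"delta_pos":[0,0,0.015],"twist":0}
    - {"grip":0,"delta_pos":[0,0,0.025],"twist":0}
    - {"grip":0,"delta_pos":[0,0,0.03],"twist":0}
    - {"grip":0,"delta_pos":[0,0,0.03],"twist":0}
    - {"grip":0,"delta_pos":[0,0,0.03],"twist":0}
    - {"grip":0,"delta_pos":[0,0,0.02],"twist":0}
    - {"grip":0,"delta_pos":[0,0,0],"twist":0}
    - {"grip":0,"delta_pos":[0,0,0],"twist":0}

```text
clock: 9.38
position: [0.485, 0.3453, 0.1684]
ee_rot: [0.033, 0.707, 0.032, -0.706]
contact_force: [-0.3, 0.1, -4.3]
width: 0.0299
```

Emit:
step_arm:
  increments:
    - {"grip":0,"delta_pos":[0.0015,-0.012,0],"twist":0.7}
    - {"grip":0,"delta_pos":[0.003,-0.026,0],"twist":0.7}
    - {"grip":0,"delta_pos":[0.003,-0.026,0],"twist":0.7}
    - {"grip":0,"delta_pos":[0.003,-0.026,0],"twist":0.7}
    - {"grip":0,"delta_pos":[0.003,-0.026,0],"twist":0.7}
    - {"grip":0,"delta_pos":[0.003,-0.026,0],"twist":0.7}
    - {"grip":0,"delta_pos":[0.003,-0.026,0],"twist":0.7}
    - {"grip":0,"delta_pos":[0.003,-0.026,0],"twist":0.7}
    - {"grip":0,"delta_pos":[0.003,-0.026,0],"twist":0.7}
    - {"grip":0,"delta_pos":[0.003,-0.026,0],"twist":0.7}

```text
clock: 10.22
position: [0.5112, 0.0982, 0.1653]
ee_rot: [-0.076, -0.701, -0.076, 0.705]
contact_force: [0.8, 0.1, -3.4]
width: 0.0299
```

Emit:
step_arm:
  increments:
    - {"grip":0,"delta_pos":[0.003,-0.026,0],"twist":0.7}
    - {"grip":0,"delta_pos":[0.003,-0.026,0],"twist":0.7}
    - {"grip":0,"delta_pos":[0.003,-0.026,0],"twist":0.7}
    - {"grip":0,"delta_pos":[0.003,-0.026,0],"twist":0.7}
    - {"grip":0,"delta_pos":[0.003,-0.026,0],"twist":0.7}
    - {"grip":0,"delta_pos":[0.003,-0.026,0],"twist":0.7}
    - {"grip":0,"delta_pos":[0.003,-0.026,0],"twist":0.7}
    - {"grip":0,"delta_pos":[0.003,-0.026,0],"twist":0.7}
    - {"grip":0,"delta_pos":[0,-0.016,0],"twist":0.7}
    - {"grip":0,"delta_pos":[0,0,0],"twist":0}

```text
clock: 11.05
position: [0.5359, -0.1275, 0.1652]
ee_rot: [-0.113, -0.696, -0.113, 0.7]
contact_force: [0.3, 0.3, -4.1]
width: 0.03
```

Emit:
step_arm:
  increments:
    - {"grip":0,"delta_pos":[0,0,0],"twist":0}
    - {"grip":0,"delta_pos":[0,0,-0.02],"twist":0}
    - {"grip":0,"delta_pos":[0,0,-0.03],"twist":0}
    - {"grip":0,"delta_pos":[0,0,-0.03],"twist":0}
    - {"grip":0,"delta_pos":[0,0,-0.02],"twist":0}
    - {"grip":0,"delta_pos":[0,0,0],"twist":0}
    - {"grip":0,"delta_pos":[0,0,0],"twist":0}
    - {"grip":0,"delta_pos":[0,0,0],"twist":0}

```text
clock: 11.72
position: [0.538, -0.1237, 0.0689]
ee_rot: [0.115, 0.698, 0.114, -0.697]
contact_force: [0.5, 0.0, -3.4]
width: 0.0299
```

Run:
```python
from h import *
from scipy.spatial.transform import Rotation as Ro
s=get('side');np.save('side2.npy',s,allow_pickle=True);d=get('top')
st=manip.get_state();print(st['position'],st['qpos'].round(2),st['contact_force'],st['width'])
y=Ro.from_quat(st['ee_rot'],scalar_first=True).as_matrix()[:,1];print(np.degrees(np.arctan2(y[1],y[0])))
o=np.zeros((600,800,3),np.uint8)
o[:480,:]=cv2.resize(s['img'][150:240,270:420],(800,480),interpolation=2)
o[480:,:160]=cv2.resize(d['img'][180:300,330:490],(160,120),interpolation=3)
save('above',o)
```

```text
[ 0.53871382 -0.12422202  0.06988837] [-0.35  0.38  1.79  0.    0.97  0.89] [-0.24931082 -0.32156913 -3.60485895] 0.02995969168568778
-71.36827047102027
```

View pics/above.png

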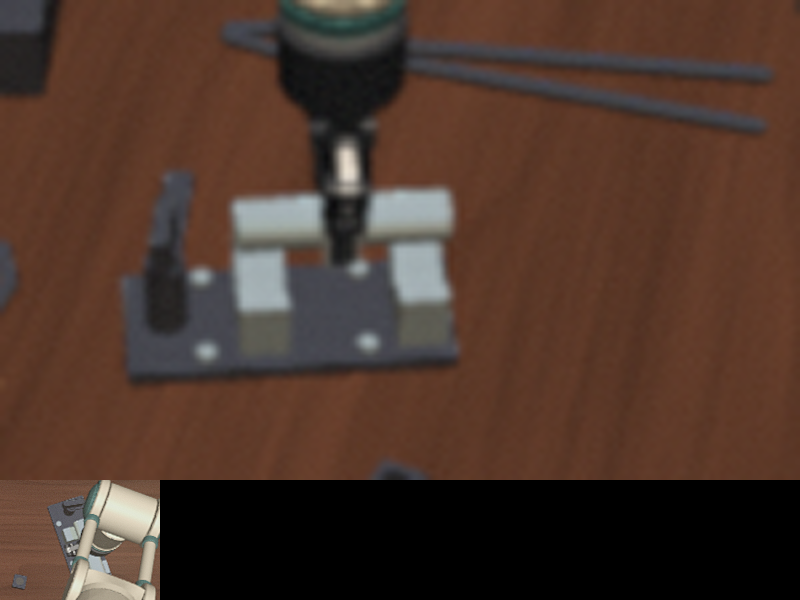

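Run:
```python
from h import *
s=np.load('side2.npy',allow_pickle=True).item()
g=lambda p:np.array([[270+x/5.333,150+y/5.333] for x,y in p])-.4
th=np.radians(18.6);R=np.array([[np.cos(th),-np.sin(th)],[np.sin(th),np.cos(th)]]);t=np.array([.537,-.1246])
L=lambda P:((P[:,:2]-t)@R*1e3).round(1).tolist()
print('ends',L(plane(s,g([(233,222),(453,213)]),.089)))
print('plates',L(plane(s,g([(237,307),(290,307),(398,293),(450,290)]),.05)),'exp 64,34,-34,-64; y35')
print('base',L(plane(s,g([(130,380),(457,362)]),0)),'exp 135,-70;y45')
```

```text
ends [[65.7, -3.8], [-68.1, -1.4]]
plates [[66.0, 30.0], [33.8, 32.5], [-32.9, 25.3], [-64.8, 25.1]] exp 64,34,-34,-64; y35
base [[133.7, 37.5], [-69.7, 37.5]] exp 135,-70;y45
```

The side view shows the sleeve level in the gripper at crop (345,215), spanning both plates, with the strap clear and the knob post at (168,290). I lower in small steps and watch the force.

Emit:
step_arm:
  increments:
    - {"grip":0,"delta_pos":[0,0,-0.008],"twist":0}
    - {"grip":0,"delta_pos":[0,0,-0.008],"twist":0}
    - {"grip":0,"delta_pos":[0,0,-0.007],"twist":0}
    - {"grip":0,"delta_pos":[0,0,-0.005],"twist":0}
    - {"grip":0,"delta_pos":[0,0,-0.003],"twist":0}
    - {"grip":0,"delta_pos":[0,0,0],"twist":0}
    - {"grip":0,"delta_pos":[0,0,0],"twist":0}
    - {"grip":0,"delta_pos":[0,0,0],"twist":0}

```text
clock: 12.48
position: [0.5377, -0.1242, 0.0374]
ee_rot: [0.114, 0.698, 0.114, -0.698]
contact_force: [0.3, 0.3, -3.9]
width: 0.0302
```

Emit:
step_arm:
  increments:
    - {"grip":0,"delta_pos":[0,0,-0.001],"twist":0}
    - {"grip":0,"delta_pos":[0,0,-0.001],"twist":0}
    - {"grip":0,"delta_pos":[0,0,0],"twist":0}
    - {"grip":0,"delta_pos":[0,0,0],"twist":0}

```text
clock: 12.82
position: [0.5374, -0.1241, 0.0354]
ee_rot: [0.114, 0.698, 0.114, -0.698]
contact_force: [0.4, 0.1, -2.8]
width: 0.03
```

Emit:
step_arm:
  increments:
    - {"grip":0,"delta_pos":[0,0,-0.0005],"twist":0}
    - {"grip":0,"delta_pos":[0,0,-0.0005],"twist":0}
    - {"grip":0,"delta_pos":[0,0,0],"twist":0}
    - {"grip":0,"delta_pos":[0,0,0],"twist":0}

```text
clock: 13.15
position: [0.5374, -0.1241, 0.0343]
ee_rot: [-0.114, -0.698, -0.114, 0.698]
contact_force: [-0.2, -0.9, -4.0]
width: 0.0301
```

Emit:
step_arm:
  increments:
    - {"grip":0,"delta_pos":[0,0,-0.0005],"twist":0}
    - {"grip":0,"delta_pos":[0,0,0],"twist":0}
    - {"grip":0,"delta_pos":[0,0,0],"twist":0}

```text
clock: 13.4
position: [0.5375, -0.1242, 0.0339]
ee_rot: [0.114, 0.698, 0.114, -0.698]
contact_force: [0.4, -0.9, -2.5]
width: 0.03
```

Emit:
step_arm:
  increments:
    - {"grip":0,"delta_pos":[0,0,-0.0005],"twist":0}
    - {"grip":0,"delta_pos":[0,0,0],"twist":0}
    - {"grip":0,"delta_pos":[0,0,0],"twist":0}

```text
clock: 13.65
position: [0.5376, -0.1243, 0.0337]
ee_rot: [0.114, 0.698, 0.114, -0.698]
contact_force: [-1.0, -0.2, 0.7]
width: 0.0297
```

Emit:
step_arm:
  increments:
    - {"grip":0,"delta_pos":[0,0,-0.0005],"twist":0}
    - {"grip":0,"delta_pos":[0,0,0],"twist":0}
    - {"grip":0,"delta_pos":[0,0,0],"twist":0}

```text
clock: 13.9
position: [0.5377, -0.1243, 0.0337]
ee_rot: [0.115, 0.698, 0.114, -0.698]
contact_force: [-1.0, -0.3, 6.3]
width: 0.0299
```

Emit:
step_arm:
  increments:
    - {"grip":0,"delta_pos":[0,0,-0.0005],"twist":0}
    - {"grip":0,"delta_pos":[0,0,0],"twist":0}
    - {"grip":0,"delta_pos":[0,0,0],"twist":0}
    - {"grip":0,"delta_pos":[0,0,0],"twist":0}
    - {"grip":0,"delta_pos":[0,0,0],"twist":0}

```text
clock: 14.32
position: [0.5377, -0.1243, 0.0337]
ee_rot: [0.115, 0.698, 0.114, -0.697]
contact_force: [-2.6, 0.2, 9.2]
width: 0.03
```

Run:
```python
from h import *
s=get('side')
for i in range(3):
    st=manip.get_state();print(st['clock'],st['position'].round(4),st['contact_force'].round(1),st['moment'].round(2),st['width']);d=get('top')
o=np.zeros((600,800,3),np.uint8)
o[:480,:]=cv2.resize(s['img'][160:250,270:420],(800,480),interpolation=2)
o[480:,:160]=cv2.resize(d['img'][180:300,330:490],(160,120),interpolation=3)
save('seated',o);np.save('side3.npy',s,allow_pickle=True);save('side3',s['img'])
```

```text
14.3667 [ 0.5377 -0.1243  0.0337] [-3.2  0.   8.3] [ 0.01  0.46 -0.06] 0.029999128754244778
14.4167 [ 0.5377 -0.1243  0.0337] [-3.4  0.3  9.2] [-0.02  0.48 -0.07] 0.03008351733821434
14.4667 [ 0.5377 -0.1243  0.0337] [-3.1 -1.3  8. ] [ 0.    0.41 -0.08] 0.02981610949743606
```

View pics/seated.png

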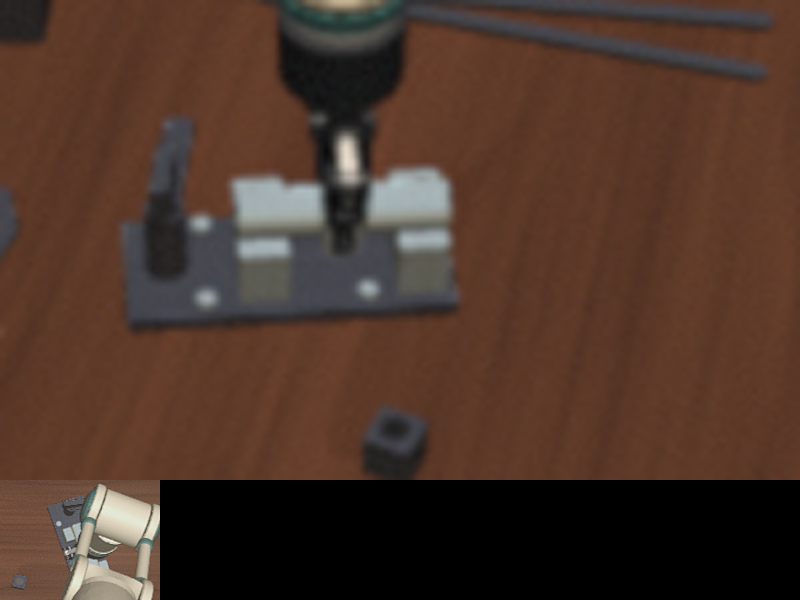

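Emit:
step_arm:
  increments:
    - {"grip":0,"delta_pos":[-0.0003,0,-0.0004],"twist":0}
    - {"grip":0,"delta_pos":[0,0,0],"twist":0}
    - {"grip":0,"delta_pos":[0,0,0],"twist":0}
    - {"grip":0,"delta_pos":[0,0,0],"twist":0}
    - {"grip":0,"delta_pos":[0,0,0],"twist":0}
    - {"grip":0,"delta_pos":[0,0,0],"twist":0}

```text
clock: 15.02
position: [0.5377, -0.1244, 0.0337]
ee_rot: [0.115, 0.698, 0.114, -0.697]
contact_force: [-3.2, 0.4, 10.5]
width: 0.0296
```

```bash
cat > f.py <<'E'
from h import *
F=[]
for i in range(6):
    st=manip.get_state();F.append(np.r_[st['contact_force'],st['moment']]);d=get('top')
print(st['clock'],st['position'].round(4),st['width'].round(4),np.mean(F,0).round(2),np.std(F,0).round(2))
E
python3 f.py
```

```text
Traceback (most recent call last):
  File "f.py", line 5, in <module>
    print(st['clock'],st['position'].round(4),st['width'].round(4),np.mean(F,0).round(2),np.std(F,0).round(2))
                                              ^^^^^^^^^^^^^^^^^
AttributeError: 'float' object has no attribute 'round'
```

Emit:
step_arm:
  increments:
    - {"grip":0,"delta_pos":[-0.0002,0,-0.0002],"twist":0}
    - {"grip":0,"delta_pos":[0,0,0],"twist":0}
    - {"grip":0,"delta_pos":[0,0,0],"twist":0}
    - {"grip":0,"delta_pos":[0,0,0],"twist":0}
    - {"grip":0,"delta_pos":[0,0,0],"twist":0}
    - {"grip":0,"delta_pos":[0,0,0],"twist":0}

```text
clock: 15.82
position: [0.5377, -0.1243, 0.0337]
ee_rot: [0.115, 0.699, 0.114, -0.697]
contact_force: [-3.0, -0.5, 11.9]
width: 0.0299
```

```bash
sed -i "s/st\['width'\].round(4)/st['width']/" f.py; python3 f.py
```

```text
16.0667 [ 0.5377 -0.1243  0.0336] 0.03030617388194147 [-2.99  0.32 11.53  0.11  0.46 -0.05] [0.61 0.42 0.31 0.02 0.03 0.02]
```

Emit:
step_arm:
  increments:
    - {"grip":0,"delta_pos":[-0.0001,0,-0.0002],"twist":0}
    - {"grip":0,"delta_pos":[0,0,0],"twist":0}
    - {"grip":0,"delta_pos":[0,0,0],"twist":0}
    - {"grip":0,"delta_pos":[0,0,0],"twist":0}
    - {"grip":0,"delta_pos":[0,0,0],"twist":0}
    - {"grip":0,"delta_pos":[0,0,0],"twist":0}

```text
clock: 16.62
position: [0.5377, -0.1244, 0.0337]
ee_rot: [0.115, 0.699, 0.114, -0.697]
contact_force: [-2.7, 0.4, 13.2]
width: 0.03
```

```bash
python3 f.py
python3 - <<'E'
from h import *
s=np.load('side3.npy',allow_pickle=True).item()
g=lambda p:np.array([[270+x/5.333,160+y/5.333] for x,y in p])-.4
th=np.radians(18.6);R=np.array([[np.cos(th),-np.sin(th)],[np.sin(th),np.cos(th)]]);t=np.array([.537,-.1252])
L=lambda P:((P[:,:2]-t)@R*1e3).round(1).tolist()
print('ends',L(plane(s,g([(235,208),(451,200)]),.0526)))
print('plates',L(plane(s,g([(239,254),(291,252),(399,244),(450,241)]),.05)))
print('base',L(plane(s,g([(130,327),(457,309)]),0)))
E
```

```text
16.8667 [ 0.5377 -0.1243  0.0336] 0.030048932644323564 [-2.8   0.83 12.64  0.13  0.47 -0.03] [0.45 0.52 0.54 0.03 0.04 0.03]
ends [[65.0, -7.6], [-68.5, -4.4]]
plates [[65.0, 30.9], [33.3, 31.7], [-32.9, 29.8], [-64.2, 29.5]]
base [[133.9, 38.4], [-69.5, 38.4]]
```

```bash
python3 -c "
from h import *
manip.sign_off();st=manip.get_state();print(st['clock'],st['contact_force'])"
```

```text
the job is handed in; nothing more can be done
the job is handed in; nothing more can be done
```

The job is done and handed in at about 17 s, with the gripper still holding the sleeve pressed in the V groove.

- **Clamp:** I turned the knob about 92° anticlockwise, to roughly 1.4 rad. The next picture showed the strap off the groove, pointing to the V-rest's -y.
- **Sleeve:** I lifted the 32 mm piece from its timber rest and lowered it slowly until it seated. Contact came at a tool height of 33.7 mm, as predicted for bearing on both flanks.
- **Press:** The last readings averaged 12.6 N upward on the tool. With the sleeve's weight, about 4 N, the load on the V is about 16.5 N. Position and grip held steady.

**Checks that did not agree exactly:**
- **Centring along the groove:** the side camera put the sleeve about 2 mm towards -x, while the tool position put it about 1 mm towards +x. I took that as centred and did not shift it.
- **Across the groove:** the side camera read about 6 mm different from the top camera. I trusted the top camera; the knob grip and the near-zero sideways force on seating agreed with it.
- **Sideways force:** about 3 N along the groove remained while pressing, despite small corrections.
- **Other objects:** no unexpected contact force showed on the way, but I did not take a final picture of the whole bench to compare the bystanders.

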